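# Find the loose test bolt and hold its locking plate open

### The arm

A 6-joint arm with a two-finger parallel gripper is mounted at the origin on the work surface. World frame = base frame: x ahead of the robot, y to its left, z up, the work surface at z = 0. Lengths are in m, angles in rad, forces in N, time in s.
With the tool pointing down it reaches from about 0.4 to 0.825 m from the base axis. Payload 7 kg.
Tool frame: the origin (TCP) lies midway between the tips of the shut fingers; the grasp point (between the pads) lies hold_point_z behind it (hold_point_z is the distance from the TCP to the grasp point, in m); z points along the fingers, y is the line along which they close (so a half turn about z gives the same grasp; the last joint's range is limited). The gripper opens to 88 mm and grips with 3 to 60 N. Pads are 19 mm wide; open, the fingers measure 130 mm over their backs; the gripper's body (78 mm by 193 mm) begins 47 mm behind the grasp point.
Start: joints at [1.614, 0.359, 0.012, 0, -1.224, -0.288], TCP at [0.164, 0.655, 0.188] pointing down, gripper open.
Joint ranges: [-3.07, 3.07], [-1.43, 2.12], [-1.02, 1.25], [-3.03, 1.67], [-3.05, -0], [-3.03, 3.03]. Speed limits (rad/s): [2.39, 2.39, 3.01, 3.14, 3.14, 3.14].

### API

Orientations are given as [roll, pitch, yaw] about the fixed x, y, z axes, in that order (R = Rz(yaw) Ry(pitch) Rx(roll)).
In Python, from station import * gives the robot as it stands.
- The arm moves only by the tool apply_moves, never from a script. Its argument "steps" is a list of rows, each an object with "translation": the shift along the world's x, y, z scaled (see below), a list of three; "rotation": the turn, a rotation vector about the world's x, y, z scaled (see below), a list of three. A call has exactly 10 rows; each row is the pose to reach, as a shift and turn from the pose commanded when the call began; what a row does not reach only later rows make up. The controller multiplies each number of a shift by 250 mm and each number of a turn by 30 degrees. A row lasts 1/12 s, in which the tool goes at most 41.7 mm and 7.16 degrees, less where a joint would pass 70% of its speed; a pose out of reach is approached as far as the arm can. A call with a number of a shift or a turn outside -1 to 1 is refused whole. A call with a gripper value outside its range is refused whole. "jaw" is the closure, from -1 (fully open) to 1 (shut), so that 0 is half open, set as the call begins (left out, the last holds). The fingers move at their own pace and stop on an object; "newtons" is the grip in N (left out, the last holds). Time passes only in rows, so rows that repeat a pose let the fingers close, or fill a call up. It gives the time, the measured TCP pose, the force, the opening and the grip force at its end, in the units of the state.
- get_state(): the state, without advancing time (a new reading comes with each control period).
- grab_frame(name): name is "side" or "top"; returns the picture (400x640x3 uint8, blue, green, red); there is no depth.
- camera_model(name): a dict with "fx", "fy", "cx", "cy" (pixels), "xyz" and "rotation" of the camera in the world. Camera axes: x right, y down, z forward; pixel columns grow to the right and rows downward; lengths in m; the calibration is good to about 2 mm. A picture is of the moment at which its call begins. camera_model takes no time and is no camera call.
- job_done(): hands the job in; it is judged then, once.
The state is a dict: "t": time; "q": joint angles; "qd": joint speeds; "joint_efforts": joint torques, N m; "eef_pos": TCP position; "ee_rot": TCP orientation; "force": force on the tool from outside, world axes, zero at the start; "moment": the same for the moment, N m; "width": finger opening in m; "gripper_force": force on a finger pad.
Only numpy, scipy, OpenCV 4.12 (cv2) and the standard library are available. Lean on these libraries where they do the work, as an engineer would, in place of code of your own. Each camera call takes 0.05 s, during which the arm holds its last target. There are 200 camera calls.

### The job

One of the three hex bolts on the test block has lost its tension: tap them on top of the head to find the one that gives way. Then lift the hinged locking plate of that bolt by its bar to well open (about 60 degrees or more) and finish while still holding it up, so that the torque tool can be set on the bolt; keep the plates of the tight bolts shut and leave everything else where it lies.

Things in the scene. Friction and masses are not known exactly. Their poses are not given: they have to be found in the camera images.
- block: Grey metal bolt test block, 202 x 400 x 100 mm, fixed. Origin on the mat under the middle bolt; x away from the robot, y left, z up; its front face is at x = -37 mm, its back at +165 mm. Bolts at x = 0, y = +120, 0, -120 mm; lift bars jut out over the front at x = -85 mm; two black posts 70 mm tall on top at x = 130 mm, y = +-60 mm.
- head_1: Steel hex head of the left bolt. Origin: centre of its top face, 130 mm above the mat; axes as the block's. 36 mm across flats, top 18 mm above the shut locking plate. All three look alike and stand equally high at first. Pressed with more than about 3 N the loose one sinks 6 mm, stops and stays down; a tight one gives under 1 mm.
- bolt_1 (a joint): How far the left bolt has sunk into the block (m): 0 at the start, 0.006 once a loose bolt has been tapped down
- head_2: Steel hex head of the middle bolt. Origin: centre of its top face, 130 mm above the mat; axes as the block's. 36 mm across flats, top 18 mm above the shut locking plate. All three look alike and stand equally high at first. Pressed with more than about 3 N the loose one sinks 6 mm, stops and stays down; a tight one gives under 1 mm.
- bolt_2 (a joint): How far the middle bolt has sunk into the block (m): 0 at the start, 0.006 once a loose bolt has been tapped down
- head_3: Steel hex head of the right bolt. Origin: centre of its top face, 130 mm above the mat; axes as the block's. 36 mm across flats, top 18 mm above the shut locking plate. All three look alike and stand equally high at first. Pressed with more than about 3 N the loose one sinks 6 mm, stops and stays down; a tight one gives under 1 mm.
- bolt_3 (a joint): How far the right bolt has sunk into the block (m): 0 at the start, 0.006 once a loose bolt has been tapped down
- plate_1: Steel locking plate round the left bolt's head, 84 mm wide, 6 mm thick, hinged at the far side. Origin: middle of the round lift bar at its near end, 12 mm thick, along y, 64 mm free between its side arms, 109 mm above the mat when shut. 48 mm of open gap from the bar to the plate's edge and block face, free air below. Axes the block's when shut; they turn with it.
- hinge_1 (a joint): Opening of the left locking plate (rad): 0 shut and level, up to 1.45 as the bar goes up and back. Hinge axis parallel to the bar, at the bar's shut height, 140 mm beyond it (+x of the block). 2 to 3.5 N at the bar lift it; it falls shut if let go.
- plate_2: Steel locking plate round the middle bolt's head, 84 mm wide, 6 mm thick, hinged at the far side. Origin: middle of the round lift bar at its near end, 12 mm thick, along y, 64 mm free between its side arms, 109 mm above the mat when shut. 48 mm of open gap from the bar to the plate's edge and block face, free air below. Axes the block's when shut; they turn with it.
- hinge_2 (a joint): Opening of the middle locking plate (rad): 0 shut and level, up to 1.45 as the bar goes up and back. Hinge axis parallel to the bar, at the bar's shut height, 140 mm beyond it (+x of the block). 2 to 3.5 N at the bar lift it; it falls shut if let go.
- plate_3: Steel locking plate round the right bolt's head, 84 mm wide, 6 mm thick, hinged at the far side. Origin: middle of the round lift bar at its near end, 12 mm thick, along y, 64 mm free between its side arms, 109 mm above the mat when shut. 48 mm of open gap from the bar to the plate's edge and block face, free air below. Axes the block's when shut; they turn with it.
- hinge_3 (a joint): Opening of the right locking plate (rad): 0 shut and level, up to 1.45 as the bar goes up and back. Hinge axis parallel to the bar, at the bar's shut height, 140 mm beyond it (+x of the block). 2 to 3.5 N at the bar lift it; it falls shut if let go.
- socket_big_mid (a point): Bystander, loose: black impact socket, 54 mm across, 62 mm tall, standing on the back strip of the block at the left. The point is its centre.
- socket_small_mid (a point): Bystander, loose: black impact socket, 40 mm across, 52 mm tall, standing on the back strip of the block at the right. The point is its centre.
- spare_bolt_mid (a point): Bystander, loose: spare hex bolt standing on its head on the mat to the left of the block, 85 mm tall, head 36 mm across flats. The point is its centre.
- washer_mid (a point): Bystander, loose: steel washer, 48 mm across, 5 mm thick, flat on the mat to the right of the block. The point is its centre.
- spanner_mid (a point): Bystander, loose: steel spanner, 240 mm long, lying flat on the mat along the front of the block, under the lift bars. The point is its centre.
- paste_mid (a point): Bystander, loose: white jar of thread paste with black lid, 60 mm across, 55 mm tall, on the mat to the left of the block. The point is its centre.
- battery_mid (a point): Bystander, loose: black and blue battery pack, 115 x 75 x 63 mm, on the mat to the right of the block. The point is its centre.

How it is judged:
By the outcome, as a careful person would: the job done as asked, in the order asked, and still so for the second after the job is handed in, while the arm keeps its last pose, push and grip.
It also fails if it takes over 48 s, if anything falls off the work surface, if the arm or the gripper's body presses on something with over 40 N, if the wrist force passes 120 N, or if a joint passes its speed limit or range.

## Working session

There is one attempt and no reset: what is moved stays moved. The work goes in short steps, Python scripts to look and compute and a tool call to move; the robot and the scene stay as the last step left them, time stands still between calls to the robot, and variables do not carry over. Pictures are saved under pics/ and viewed, at most 10 in all, crops included, and the job is handed in when it is done.

Besides the shell and the picture viewer there is one more tool, called after ">>>" as name(argument=value, ...), one argument or row to a line, values as JSON. apply_moves: Moves the arm, as the interface text tells. Shifts and turns lie within -1 to 1; 1 stands for 250 mm of shift or 30 degrees of turn. Its arguments: {"type":"object","properties":{"steps":{"type":"array"},"jaw":{"type":"number"},"newtons":{"type":"number"}},"required":["steps"]}

```bash
mkdir -p pics; python3 - <<'E'
from station import *
import cv2
for n in ("top","side"):
    cv2.imwrite(f"pics/{n}0.png",grab_frame(n)); print(n,camera_model(n))
s=get_state(); print(s)
try: print(hold_point_z)
except Exception as e: print(e)
E
```

```text
top {'fx': 459.92272703064293, 'fy': 459.92272703064293, 'cx': 325.2636528803628, 'cy': 204.50903013953342, 'xyz': array([0.49239325, 0.01472184, 1.13829422]), 'rotation': array([-3.03424746,  0.026327  , -1.58235892])}
side {'fx': 376.8970836044728, 'fy': 376.8970836044728, 'cx': 314.4102892313661, 'cy': 200.0986393588764, 'xyz': array([0.25221143, 0.54160384, 0.82129981]), 'rotation': array([-2.41189416, -0.01405355, -2.52558107])}
{'t': 0.1, 'q': array([ 1.61411338e+00,  3.59301004e-01,  1.11459768e-02, -3.34169090e-04,
       -1.22411478e+00, -2.88110907e-01]), 'qd': array([-0.00048751, -0.00051091,  0.00249707,  0.0008151 ,  0.00063553,
        0.00106319]), 'joint_efforts': array([-1.14636037e-03, -5.84160197e+01,  2.93752617e+01,  7.01575130e+00,
        1.01533189e-02, -4.96433904e-05]), 'eef_pos': array([0.16348564, 0.65437846, 0.18751907]), 'ee_rot': array([ 3.14009063e+00, -1.17509188e-04, -2.44907536e-01]), 'force': array([ 0.7163008 ,  0.49679229, -0.09076441]), 'moment': array([ 0.00522193, -0.02680902, -0.01538954]), 'gripper_force': 0.0, 'width': 0.08755359962284488}
0.0188
```

View pics/top0.png

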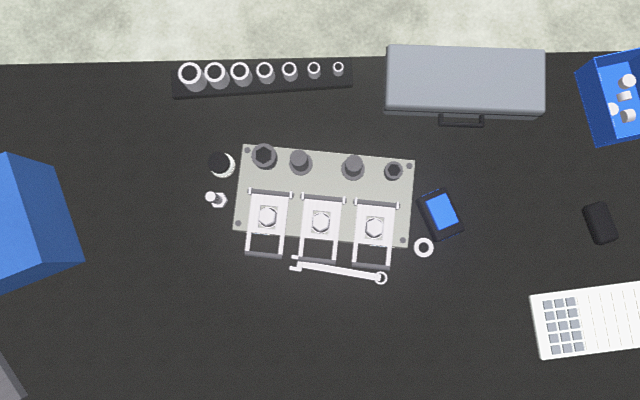

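View pics/side0.png

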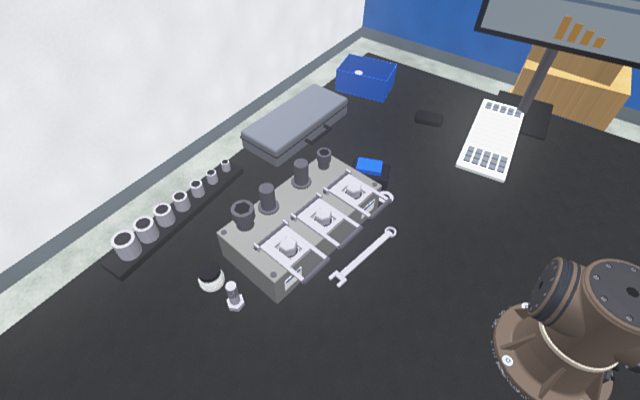

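The top view shows heads near (268,216), (321,222) and (374,227), with bars near rows 255-266. In the side view the heads are near (288,245), (323,217) and (354,191). Next I refine and triangulate these.

```bash
cat > h.py <<'E'
import numpy as np, cv2
from scipy.spatial.transform import Rotation as R
from station import *
def ray(n,uv):
    c=camera_model(n); d=np.array([(uv[0]-c['cx'])/c['fx'],(uv[1]-c['cy'])/c['fy'],1])
    return np.array(c['xyz']),R.from_euler('xyz',c['rotation']).as_matrix()@d
def onz(n,uv,z):
    o,d=ray(n,uv); return o+d*(z-o[2])/d[2]
def tri(a,b):
    A=[];B=[]
    o1,d1=ray('top',a);o2,d2=ray('side',b)
    s=np.linalg.lstsq(np.c_[d1,-d2],o2-o1,rcond=None)[0]
    p,q=o1+d1*s[0],o2+d2*s[1]; return (p+q)/2,np.linalg.norm(p-q)
def proj(n,p):
    c=camera_model(n); v=R.from_euler('xyz',c['rotation']).as_matrix().T@(np.array(p)-c['xyz'])
    return np.array([c['fx']*v[0]/v[2]+c['cx'],c['fy']*v[1]/v[2]+c['cy']])
E
python3 - <<'E'
from h import *
T=[(268,216),(321,222),(374,227)];S=[(288,245),(323,217),(354,191)]
for a,b in zip(T,S): print(onz('top',a,.13).round(4),onz('side',b,.13).round(4),tri(a,b))
im=cv2.imread('pics/top0.png')
for c in [(242,145),(415,160),(408,247),(233,230)]: print(onz('top',c,.1).round(4))
cv2.imwrite('pics/c1.png',cv2.resize(im[180:285,225:420],None,fx=4,fy=4,interpolation=cv2.INTER_CUBIC))
im=cv2.imread('pics/side0.png')
cv2.imwrite('pics/c2.png',cv2.resize(im[160:300,230:400],None,fx=4,fy=4,interpolation=cv2.INTER_CUBIC))
E
```

```text
[0.5777 0.1667 0.13  ] [0.5717 0.175  0.13  ] (array([0.5782645 , 0.16838224, 0.11700926]), np.float64(0.001212279004481582))
[0.5629 0.0498 0.13  ] [0.5541 0.0632 0.13  ] (array([0.56340272, 0.05009493, 0.11060624]), np.float64(0.0018283590678740249))
[ 0.5504 -0.0661  0.13  ] [ 0.5386 -0.0525  0.13  ] (array([ 0.54922021, -0.06872958,  0.10993018]), np.float64(0.005026158406068014))
[0.7459 0.2319 0.1   ]
[ 0.7039 -0.1654  0.1   ]
[ 0.5063 -0.1434  0.1   ]
[0.5495 0.2509 0.1   ]
```

View pics/c1.png

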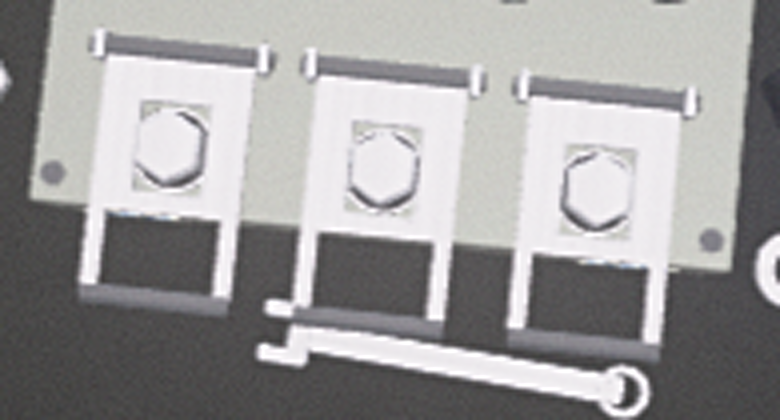

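View pics/c2.png

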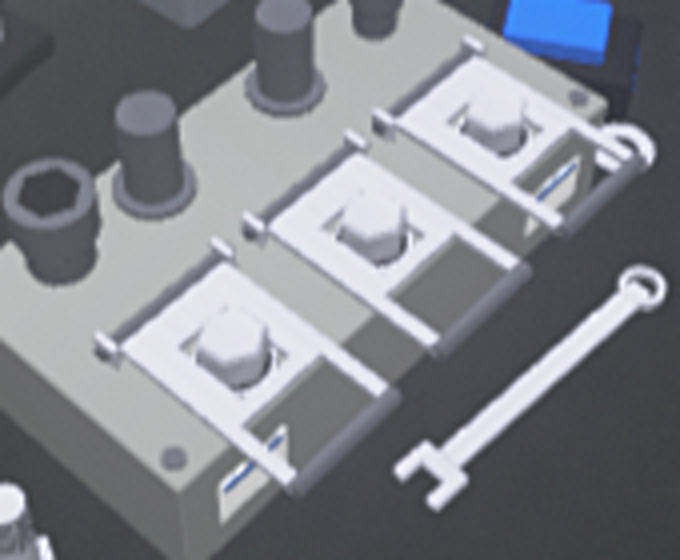

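Top crop: head tops sit at crop (168,144), (382,167) and (595,188), with bars at (155,300), (370,321) and (584,345). Side crop: head tops are at (234,332), (372,206) and (498,102), with bars at (346,441), (482,308) and (603,194).

```bash
python3 - <<'E'
from h import *
f=lambda c,o:((c[0]+.5)/4-.5+o[0],(c[1]+.5)/4-.5+o[1])
T=[(168,144),(382,167),(595,188),(155,300),(370,321),(584,345)]
S=[(234,332),(372,206),(498,102),(346,441),(482,308),(603,194)]
P=[]
for i,(a,b) in enumerate(zip(T,S)):
    a=f(a,(225,180));b=f(b,(230,160));z=.13 if i<3 else .109
    P.append(onz('top',a,z)); print(P[-1].round(4),onz('side',b,z).round(4),tri(a,b))
P=np.array(P)
# rigid fit in plane
L=np.array([[0,.12],[0,0],[0,-.12],[-.085,.12],[-.085,0],[-.085,-.12]])
l=L-L.mean(0);p=P[:,:2]-P[:,:2].mean(0)
th=np.arctan2((l[:,0]*p[:,1]-l[:,1]*p[:,0]).sum(),(l*p).sum())
M=np.array([[np.cos(th),-np.sin(th)],[np.sin(th),np.cos(th)]])
o=P[:,:2].mean(0)-M@L.mean(0)
print('yaw',np.degrees(th),o,'\nres',(P[:,:2]-(o+L@M.T)).round(4))
s=get_state();print(R.from_euler('xyz',s['ee_rot']).as_matrix().round(3))
E
```

```text
[0.5786 0.1698 0.13  ] [0.5754 0.1698 0.13  ] (array([0.57753129, 0.16937104, 0.12821167]), np.float64(0.0027124824831296153))
[0.5643 0.0517 0.13  ] [0.5651 0.0487 0.13  ] (array([0.56371485, 0.05145929, 0.13371543]), np.float64(0.0006436970597070697))
[ 0.5512 -0.0647  0.13  ] [ 0.5491 -0.0703  0.13  ] (array([ 0.54897351, -0.0652442 ,  0.13479053]), np.float64(0.0042658424974237))
[0.4931 0.1801 0.109 ] [0.4915 0.1798 0.109 ] (array([0.49238324, 0.17984703, 0.10837816]), np.float64(0.0015484047040383688))
[0.4801 0.0601 0.109 ] [0.4784 0.0602 0.109 ] (array([0.47941755, 0.0598224 , 0.10800989]), np.float64(0.0014345060071990802))
[ 0.4656 -0.0583  0.109 ] [ 0.4634 -0.0591  0.109 ] (array([ 0.46450197, -0.05879558,  0.10878405]), np.float64(0.0022804719452801845))
yaw -6.457534427502742 [0.5643544  0.05165792] 
res [[ 0.0007 -0.0011]
 [-0.0001  0.0001]
 [ 0.0003  0.0028]
 [-0.0003 -0.0004]
 [ 0.0002 -0.0011]
 [-0.0008 -0.0003]]
[[ 0.97  -0.242 -0.   ]
 [-0.242 -0.97  -0.001]
 [ 0.     0.002 -1.   ]]
```

>>> apply_moves(
  steps=[
    {"translation": [0.055, -0.065, 0], "rotation": [0, 0, -0.092]},
    {"translation": [0.11, -0.13, 0], "rotation": [0, 0, -0.183]},
    {"translation": [0.165, -0.195, 0], "rotation": [0, 0, -0.275]},
    {"translation": [0.22, -0.26, 0], "rotation": [0, 0, -0.366]},
    {"translation": [0.275, -0.325, 0], "rotation": [0, 0, -0.458]},
    {"translation": [0.33, -0.39, 0], "rotation": [0, 0, -0.55]},
    {"translation": [0.385, -0.455, 0], "rotation": [0, 0, -0.641]},
    {"translation": [0.44, -0.52, 0], "rotation": [0, 0, -0.733]},
    {"translation": [0.495, -0.585, 0], "rotation": [0, 0, -0.824]},
    {"translation": [0.55, -0.65, 0], "rotation": [0, 0, -0.916]},
  ],
  jaw=1,
  newtons=20,
)

```text
t: 0.93
eef_pos: [0.3021, 0.4908, 0.1884]
ee_rot: [3.142, 0.0, -0.728]
force: [-0.6, 0.6, 0.1]
width: 0.0266
gripper_force: 0.0
```

>>> apply_moves(
  steps=[
    {"translation": [0.055, -0.065, 0], "rotation": [0, 0, -0.092]},
    {"translation": [0.11, -0.13, 0], "rotation": [0, 0, -0.183]},
    {"translation": [0.165, -0.195, 0], "rotation": [0, 0, -0.275]},
    {"translation": [0.22, -0.26, 0], "rotation": [0, 0, -0.366]},
    {"translation": [0.275, -0.325, 0], "rotation": [0, 0, -0.458]},
    {"translation": [0.33, -0.39, 0], "rotation": [0, 0, -0.55]},
    {"translation": [0.385, -0.455, 0], "rotation": [0, 0, -0.641]},
    {"translation": [0.44, -0.52, 0], "rotation": [0, 0, -0.733]},
    {"translation": [0.495, -0.585, 0], "rotation": [0, 0, -0.824]},
    {"translation": [0.55, -0.65, 0], "rotation": [0, 0, -0.916]},
  ],
)

```text
t: 1.77
eef_pos: [0.4393, 0.3282, 0.1884]
ee_rot: [-3.142, 0.0, -1.208]
force: [0.4, 1.2, 0.0]
width: 0.0009
gripper_force: 0.0
```

>>> apply_moves(
  steps=[
    {"translation": [0.055, -0.065, 0], "rotation": [0, 0, -0.092]},
    {"translation": [0.11, -0.13, 0], "rotation": [0, 0, -0.183]},
    {"translation": [0.165, -0.195, 0], "rotation": [0, 0, -0.275]},
    {"translation": [0.22, -0.26, 0], "rotation": [0, 0, -0.366]},
    {"translation": [0.275, -0.325, 0], "rotation": [0, 0, -0.458]},
    {"translation": [0.33, -0.39, 0], "rotation": [0, 0, -0.55]},
    {"translation": [0.385, -0.455, 0], "rotation": [0, 0, -0.641]},
    {"translation": [0.44, -0.52, 0], "rotation": [0, 0, -0.733]},
    {"translation": [0.495, -0.585, 0], "rotation": [0, 0, -0.824]},
    {"translation": [0.55, -0.64, 0], "rotation": [0, 0, -0.916]},
  ],
)

```text
t: 2.6
eef_pos: [0.5765, 0.1679, 0.1884]
ee_rot: [3.141, -0.0, -1.688]
force: [-0.4, -0.6, -0.4]
width: 0.0007
gripper_force: 0.0
```

>>> apply_moves(
  steps=[
    {"translation": [0.006, 0.011, -0.05], "rotation": [0, 0, 0]},
    {"translation": [0.006, 0.011, -0.1], "rotation": [0, 0, 0]},
    {"translation": [0.006, 0.011, -0.15], "rotation": [0, 0, 0]},
    {"translation": [0.006, 0.011, -0.18], "rotation": [0, 0, 0]},
    {"translation": [0.006, 0.011, -0.2], "rotation": [0, 0, 0]},
    {"translation": [0.006, 0.011, -0.21], "rotation": [0, 0, 0]},
    {"translation": [0.006, 0.011, -0.216], "rotation": [0, 0, 0]},
    {"translation": [0.006, 0.011, -0.22], "rotation": [0, 0, 0]},
    {"translation": [0.006, 0.011, -0.226], "rotation": [0, 0, 0]},
    {"translation": [0.006, 0.011, -0.228], "rotation": [0, 0, 0]},
  ],
)

```text
t: 3.43
eef_pos: [0.5777, 0.1728, 0.1316]
ee_rot: [-3.141, 0.0, -1.684]
force: [0.1, 0.1, 0.4]
width: 0.0004
gripper_force: 0.0
```

>>> apply_moves(
  steps=[
    {"translation": [0, 0, -0.001], "rotation": [0, 0, 0]},
    {"translation": [0, 0, -0.002], "rotation": [0, 0, 0]},
    {"translation": [0, 0, -0.003], "rotation": [0, 0, 0]},
    {"translation": [0, 0, -0.004], "rotation": [0, 0, 0]},
    {"translation": [0, 0, -0.005], "rotation": [0, 0, 0]},
    {"translation": [0, 0, -0.006], "rotation": [0, 0, 0]},
    {"translation": [0, 0, -0.007], "rotation": [0, 0, 0]},
    {"translation": [0, 0, -0.008], "rotation": [0, 0, 0]},
    {"translation": [0, 0, -0.008], "rotation": [0, 0, 0]},
    {"translation": [0, 0, -0.008], "rotation": [0, 0, 0]},
  ],
)

```text
t: 4.27
eef_pos: [0.5776, 0.1726, 0.1293]
ee_rot: [3.142, -0.0, -1.684]
force: [-0.3, -0.5, 0.2]
width: 0.0007
gripper_force: 0.0
```

>>> apply_moves(
  steps=[
    {"translation": [0, 0, -0.001], "rotation": [0, 0, 0]},
    {"translation": [0, 0, -0.002], "rotation": [0, 0, 0]},
    {"translation": [0, 0, -0.003], "rotation": [0, 0, 0]},
    {"translation": [0, 0, -0.004], "rotation": [0, 0, 0]},
    {"translation": [0, 0, -0.005], "rotation": [0, 0, 0]},
    {"translation": [0, 0, -0.006], "rotation": [0, 0, 0]},
    {"translation": [0, 0, -0.007], "rotation": [0, 0, 0]},
    {"translation": [0, 0, -0.008], "rotation": [0, 0, 0]},
    {"translation": [0, 0, -0.008], "rotation": [0, 0, 0]},
    {"translation": [0, 0, -0.008], "rotation": [0, 0, 0]},
  ],
)

```text
t: 5.1
eef_pos: [0.5776, 0.1726, 0.1273]
ee_rot: [3.142, -0.0, -1.684]
force: [-0.6, -0.3, -0.4]
width: 0.0002
gripper_force: 0.0
```

>>> apply_moves(
  steps=[
    {"translation": [0, 0, -0.001], "rotation": [0, 0, 0]},
    {"translation": [0, 0, -0.002], "rotation": [0, 0, 0]},
    {"translation": [0, 0, -0.003], "rotation": [0, 0, 0]},
    {"translation": [0, 0, -0.004], "rotation": [0, 0, 0]},
    {"translation": [0, 0, -0.005], "rotation": [0, 0, 0]},
    {"translation": [0, 0, -0.006], "rotation": [0, 0, 0]},
    {"translation": [0, 0, -0.007], "rotation": [0, 0, 0]},
    {"translation": [0, 0, -0.008], "rotation": [0, 0, 0]},
    {"translation": [0, 0, -0.008], "rotation": [0, 0, 0]},
    {"translation": [0, 0, -0.008], "rotation": [0, 0, 0]},
  ],
)

```text
t: 5.93
eef_pos: [0.5776, 0.1726, 0.1254]
ee_rot: [-3.142, -0.0, -1.684]
force: [-0.0, -0.2, 0.1]
width: 0.0008
gripper_force: 0.0
```

```bash
python3 - <<'E'
from h import *
s=get_state();print(s['eef_pos'],s['force'])
im=grab_frame('side');cv2.imwrite('pics/c3.png',cv2.resize(im[160:300,230:400],None,fx=4,fy=4,interpolation=cv2.INTER_CUBIC))
E
```

```text
[0.57762857 0.17258442 0.12536533] [-0.02935646 -0.22884903  0.14188446]
```

View pics/c3.png

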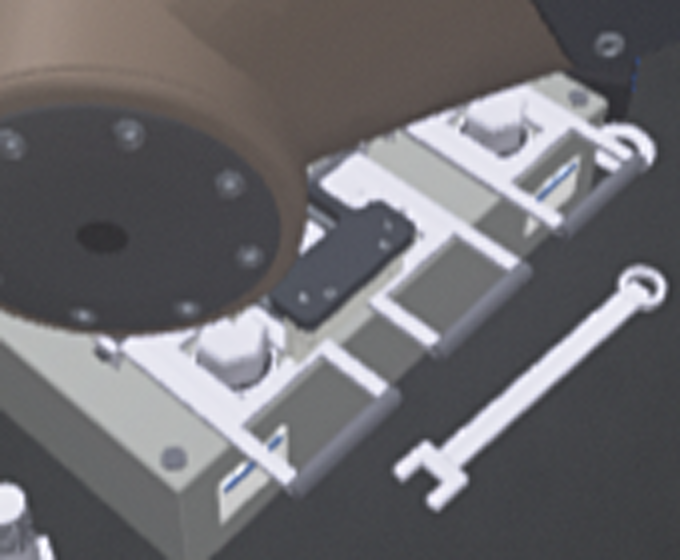

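The fingertip is not over head 1, whose top is still clear at crop (235,345). A dark gripper piece sits near crop (345,265), so I check the projections.

```bash
python3 - <<'E'
from h import *
p=get_state()['eef_pos']
for n,o in(('side',(230,160)),('top',(0,0))):
    for z in(0,.05,.1,.2): print(n,z,(proj(n,p+[0,0,z])-o)*(4 if n=='side' else 1))
print([((proj('side',onz('side',(230+x/4,160+y/4),z))),onz('side',(230+x/4,160+y/4),z)) for x,y,z in[(345,265,.19),(345,265,.13)]])
q=get_state()['q'];print(q)
im=grab_frame('top');cv2.imwrite('pics/t4.png',im)
E
```

```text
side 0 [226.68646619 336.78291599]
side 0.05 [222.87543399 282.66352835]
side 0.1 [218.6953856  223.30384662]
side 0.2 [208.99086847  85.49275079]
top 0 [265.67975152 216.2562283 ]
top 0.05 [262.0036183  214.31923683]
top 0.1 [257.93053573 212.17308876]
top 0.2 [248.30521523 207.10141083]
[(array([316.25, 226.25]), array([0.52518023, 0.13390765, 0.19      ])), (array([316.25, 226.25]), array([0.55112373, 0.09515938, 0.13      ]))]
[ 6.14166190e-01  2.88635260e-01 -2.40219670e-01  9.74594741e-06
 -1.04196890e+00 -7.27010405e-01]
```

View pics/t4.png

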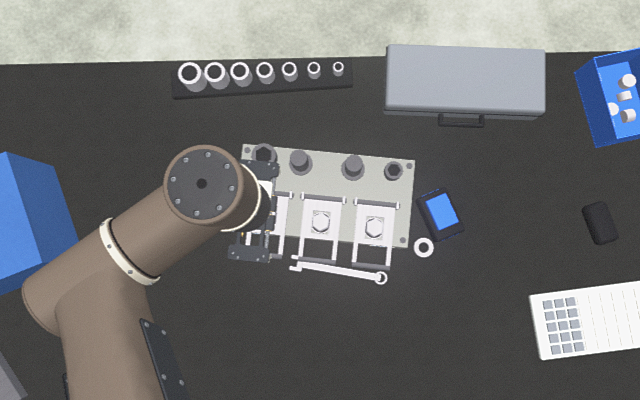

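The top view shows the gripper body correctly over the left bolt along the block's x; the fingers are just hidden behind the arm in the side view. The head may already have dropped, so I press slightly further, where a sunk head (0.124) should meet the tip.

>>> apply_moves(
  steps=[
    {"translation": [0, 0, -0.001], "rotation": [0, 0, 0]},
    {"translation": [0, 0, -0.002], "rotation": [0, 0, 0]},
    {"translation": [0, 0, -0.003], "rotation": [0, 0, 0]},
    {"translation": [0, 0, -0.004], "rotation": [0, 0, 0]},
    {"translation": [0, 0, -0.005], "rotation": [0, 0, 0]},
    {"translation": [0, 0, -0.006], "rotation": [0, 0, 0]},
    {"translation": [0, 0, -0.007], "rotation": [0, 0, 0]},
    {"translation": [0, 0, -0.008], "rotation": [0, 0, 0]},
    {"translation": [0, 0, -0.008], "rotation": [0, 0, 0]},
    {"translation": [0, 0, -0.008], "rotation": [0, 0, 0]},
  ],
)

```text
t: 6.87
eef_pos: [0.5776, 0.1726, 0.1234]
ee_rot: [-3.142, -0.0, -1.684]
force: [0.4, 0.2, 0.1]
width: 0.0003
gripper_force: 0.0
```

```bash
python3 - <<'E'
from h import *
print(get_state()['eef_pos'],get_state()['force'])
a=cv2.imread('pics/side0.png')[160:300,230:400];b=cv2.resize(cv2.imread('pics/c3.png'),(170,140),interpolation=cv2.INTER_AREA)
t=a[82:96,46:72].astype(np.uint8)  # lower part of head
b2=cv2.resize(grab_frame('side')[160:300,230:400],(170,140))
for n,i in(('c3',b),('now',b2)):
    d=cv2.absdiff(a,i)[78:100,44:74].mean(2).round().astype(int); print(n);print(d[::2,::2])
E
```

```text
[0.57761615 0.17261924 0.1233526 ] [0.39840138 0.2320065  0.14896799]
c3
[[154 129 137 162 159 154 138 128  52   5   6  30 133 167 160]
 [166 163 158 144 104  52   6  41   3   0   1   4  11  81 108]
 [104  82  56  16   6   4   1   0   1   0   2   3   2   1  67]
 [  5   1   5   1   0   0   1   0   0   0   3   2   2   1  73]
 [  2   1   3   2   1   0   0   0   1   0   1   1   1   6  74]
 [  2   1   6   2   0   2   0   1   2   1   2   5  14   4  62]
 [  0   0   5   2   3   3   2   3   1   2   3   4  15   2   2]
 [  1   1   0   3   1   3   1   3   4   3   4   3   4   2   0]
 [  0   0   1   1   3   1   4   4   3   5   2   6   0   1   4]
 [  1   1   0   0   0   1   3   2   2   2   4   1   0   3   1]
 [  4   0   0   0   1   0   0   3   1   0   0   0   4   1   3]]
now
[[145 100 122 160 164 158 154 155 125  17   7  78 143 169 153]
 [160 153 151 155 153 136 107  75  11   3   1   5  37 126 144]
 [158 155 145  75  38   7   4   3   2   0   1   2   4   9  70]
 [ 34  56   1   5   1   1   1   1   0   1   1   3   0   2  73]
 [  2   1   1   3   1   1   1   1   0   0   1   4   2   2  74]
 [  1   1   0   3   0   1   0   1   0   1   2   4   0   2  70]
 [  0   0   0   4   2   3   1   4   1   3   3   7   1   1   5]
 [  0   1   1   0   3   4   2   5   4   3   4   6   1   1   1]
 [  0   0   0   0   1   3   4   4   2   4   4   1   1   0   0]
 [  0   1   1   0   0   1   0   4   5   4   1   0   0   0   3]
 [  2   0   0   0   1   0   0   1   1   1   1   0   2   3   3]]
```

```bash
python3 - <<'E'
from h import *
print(tri((250,253),(316.2,226.2)), get_state()['eef_pos'])
a=cv2.resize(grab_frame('top')[140:275,190:325],None,fx=4.4,fy=4.4,interpolation=cv2.INTER_CUBIC)
cv2.imwrite('pics/t5.png',a)
E
```

```text
(array([0.49535307, 0.18061579, 0.26170576]), np.float64(0.0022340145294975494)) [0.57762474 0.17262316 0.1233805 ]
```

View pics/t5.png

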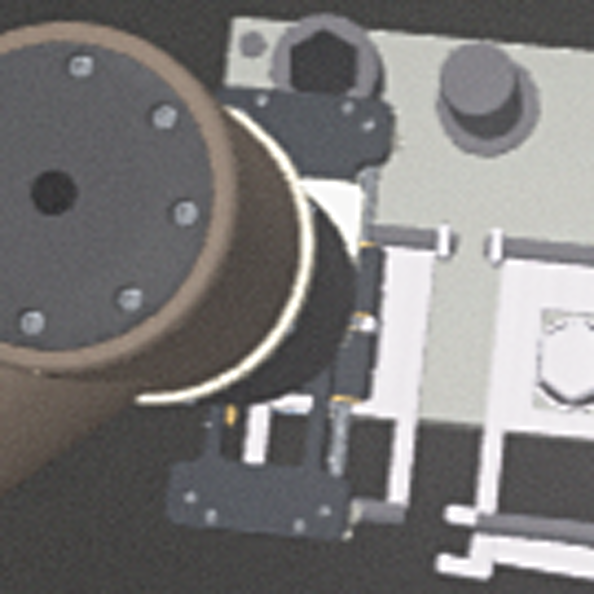

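```bash
python3 - <<'E'
from h import *
p=get_state()['eef_pos']
X=np.array([.9937,-.1125,0]);Y=np.array([.1125,.9937,0])
for a in(-.02,-.01,.01,.02): print(a,[((proj('side',p+a*X+b*Y)-[265,220])*8).round() for b in(.0095,-.0095)])
im=grab_frame('side')[220:280,265:345]; a=cv2.imread('pics/side0.png')[220:280,265:345]
f=lambda i:cv2.resize(i,None,fx=8,fy=8,interpolation=cv2.INTER_CUBIC)
cv2.imwrite('pics/s6.png',cv2.resize(np.hstack([f(a)[:, :400],f(im)[:, :400]]),(800,480)))
E
```

```text
-0.02 [array([201., 259.]), array([249., 217.])]
-0.01 [array([175., 238.]), array([223., 197.])]
0.01 [array([124., 198.]), array([172., 158.])]
0.02 [array([ 99., 179.]), array([147., 138.])]
```

View pics/s6.png

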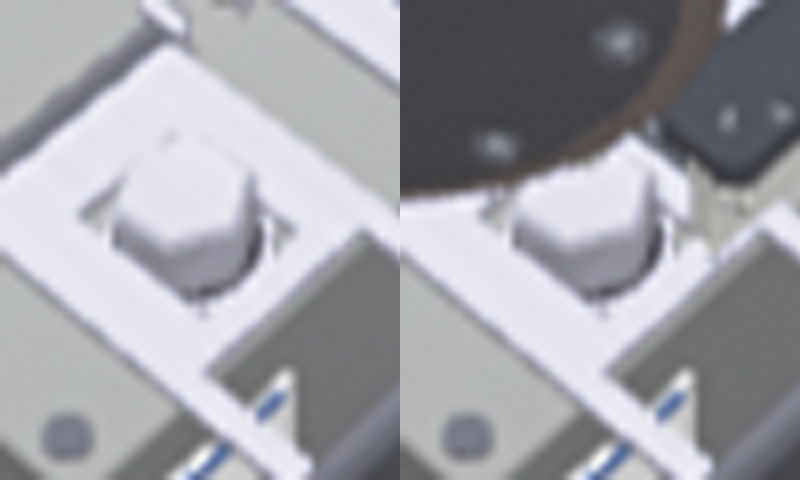

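```bash
python3 - <<'E'
from h import *
p=get_state()['eef_pos']
X=np.array([.9937,-.1125,0]);Y=np.array([.1125,.9937,0])
for uv in [(303.8,251.9),(316.2,226.2)]:
  for z in(.13,.16,.19,.22,.25,.27):
    d=onz('side',uv,z)-p; print(uv,z,(d@X).round(4),(d@Y).round(4))
print(get_state()['joint_efforts'],get_state()['force'],get_state()['moment'])
E
```

```text
(303.8, 251.9) 0.13 -0.0446 -0.0084
(303.8, 251.9) 0.16 -0.0585 0.0063
(303.8, 251.9) 0.19 -0.0724 0.021
(303.8, 251.9) 0.22 -0.0863 0.0356
(303.8, 251.9) 0.25 -0.1002 0.0503
(303.8, 251.9) 0.27 -0.1094 0.0601
(316.2, 226.2) 0.13 -0.0174 -0.08
(316.2, 226.2) 0.16 -0.0325 -0.0622
(316.2, 226.2) 0.19 -0.0476 -0.0444
(316.2, 226.2) 0.22 -0.0627 -0.0266
(316.2, 226.2) 0.25 -0.0777 -0.0088
(316.2, 226.2) 0.27 -0.0878 0.0031
[-1.34796951e-04 -5.03902245e+01  2.68143493e+01  6.40897393e+00
 -2.53912556e-02 -1.70987482e-05] [ 0.01952498 -0.80421105  0.22473812] [ 0.10412885 -0.06186887 -0.02164504]
```

>>> apply_moves(
  steps=[
    {"translation": [0, 0, 0.08], "rotation": [0, 0, 0]},
    {"translation": [0, 0, 0.16], "rotation": [0, 0, 0]},
    {"translation": [-0.01, -0.08, 0.16], "rotation": [0, 0, 0]},
    {"translation": [-0.02, -0.18, 0.16], "rotation": [0, 0, 0]},
    {"translation": [-0.03, -0.28, 0.16], "rotation": [0, 0, 0]},
    {"translation": [-0.04, -0.38, 0.16], "rotation": [0, 0, 0]},
    {"translation": [-0.05, -0.45, 0.16], "rotation": [0, 0, 0]},
    {"translation": [-0.053, -0.484, 0.16], "rotation": [0, 0, 0]},
    {"translation": [-0.053, -0.484, 0.16], "rotation": [0, 0, 0]},
    {"translation": [-0.053, -0.484, 0.16], "rotation": [0, 0, 0]},
  ],
)

```text
t: 7.85
eef_pos: [0.5646, 0.0515, 0.1635]
ee_rot: [-3.141, 0.0, -1.684]
force: [-0.8, -1.0, -0.1]
width: 0.0004
gripper_force: 0.0
```

```bash
python3 - <<'E'
from h import *
s=get_state();p=s['eef_pos'];print(p,s['width'])
a=grab_frame('side')[130:300,240:400];b=grab_frame('top')[130:275,220:400]
print('side tip',(proj('side',p)-[240,130])*4,'head2',(proj('side',[.5643,.0515,.13])-[240,130])*4)
cv2.imwrite('pics/full_s.png',a)
A=cv2.resize(a,None,fx=3.5,fy=3.5,interpolation=cv2.INTER_CUBIC)
print('in pic',(proj('side',p)-[240,130])*3.5, [((proj('side',p+[0,0,z])-[240,130])*3.5).round() for z in(.02,.04,.066,.1)])
B=cv2.resize(b,(240,193))
m=np.zeros((595,800,3),np.uint8);m[:A.shape[0],:A.shape[1]]=A;m[:193,560:]=B
cv2.imwrite('pics/m7.png',m)
E
```

```text
[0.5645792  0.05154049 0.163544  ] 0.0003650822954556114
side tip [330.20460885 290.78127328] head2 [328.93767116 328.01309598]
in pic [288.92903275 254.43361412] [array([290., 234.]), array([291., 213.]), array([292., 185.]), array([294., 146.])]
```

View pics/m7.png

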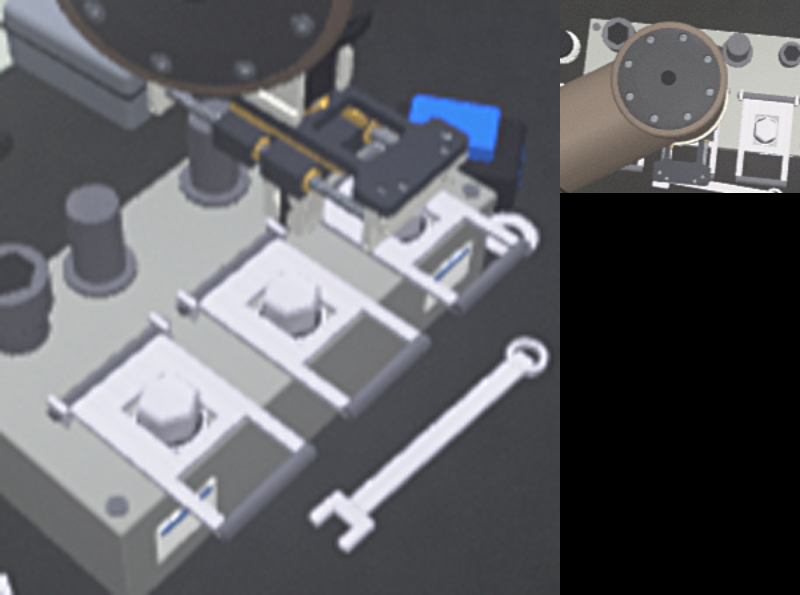

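The side crop shows the shut fingers with tips near picture (297,233), about 20 mm above the projected TCP (289,254). I check for a lateral offset before pressing.

```bash
python3 - <<'E'
from h import *
p=get_state()['eef_pos']
X=np.array([.9937,-.1125,0]);Y=np.array([.1125,.9937,0])
c=tri((312.2,260),(357.7,176.3));d=c[0]-p;print('plate',d@X,d@Y,d[2],c[1])
for uv in[(297,233),(275,222)]:
  for z in(.163,.175,.183,.195):
    d=onz('side',(uv[0]/3.5+240,uv[1]/3.5+130),z)-p;print(uv,z,(d@X).round(4),(d@Y).round(4))
E
```

```text
plate -0.08337285314464637 -0.0016593546876005995 0.14139918878704805 0.0015814838371340525
(297, 233) 0.163 0.009 -0.0194
(297, 233) 0.175 0.0022 -0.0108
(297, 233) 0.183 -0.0024 -0.0051
(297, 233) 0.195 -0.0092 0.0035
(275, 222) 0.163 0.0266 -0.0169
(275, 222) 0.175 0.0195 -0.0084
(275, 222) 0.183 0.0147 -0.0027
(275, 222) 0.195 0.0076 0.0058
```

>>> apply_moves(
  steps=[
    {"translation": [0, 0, -0.05], "rotation": [0, 0, 0]},
    {"translation": [0, 0, -0.1], "rotation": [0, 0, 0]},
    {"translation": [0, 0, -0.14], "rotation": [0, 0, 0]},
    {"translation": [0, 0, -0.152], "rotation": [0, 0, 0]},
    {"translation": [0, 0, -0.16], "rotation": [0, 0, 0]},
    {"translation": [0, 0, -0.162], "rotation": [0, 0, 0]},
    {"translation": [0, 0, -0.164], "rotation": [0, 0, 0]},
    {"translation": [0, 0, -0.166], "rotation": [0, 0, 0]},
    {"translation": [0, 0, -0.168], "rotation": [0, 0, 0]},
    {"translation": [0, 0, -0.168], "rotation": [0, 0, 0]},
  ],
)

```text
t: 8.78
eef_pos: [0.5645, 0.0516, 0.1217]
ee_rot: [-3.141, 0.0, -1.684]
force: [-0.8, 0.1, -0.0]
width: 0.0007
gripper_force: 0.0
```

>>> apply_moves(
  steps=[
    {"translation": [0, 0, -0.001], "rotation": [0, 0, 0]},
    {"translation": [0, 0, -0.002], "rotation": [0, 0, 0]},
    {"translation": [0, 0, -0.003], "rotation": [0, 0, 0]},
    {"translation": [0, 0, -0.004], "rotation": [0, 0, 0]},
    {"translation": [0, 0, -0.005], "rotation": [0, 0, 0]},
    {"translation": [0, 0, -0.006], "rotation": [0, 0, 0]},
    {"translation": [0, 0, -0.007], "rotation": [0, 0, 0]},
    {"translation": [0, 0, -0.008], "rotation": [0, 0, 0]},
    {"translation": [0, 0, -0.01], "rotation": [0, 0, 0]},
    {"translation": [0, 0, -0.01], "rotation": [0, 0, 0]},
  ],
)

```text
t: 9.62
eef_pos: [0.5643, 0.0516, 0.1187]
ee_rot: [3.141, -0.0, -1.684]
force: [-0.2, -0.0, -0.7]
width: 0.0006
gripper_force: 0.0
```

>>> apply_moves(
  steps=[
    {"translation": [0, 0, -0.002], "rotation": [0, 0, 0]},
    {"translation": [0, 0, -0.004], "rotation": [0, 0, 0]},
    {"translation": [0, 0, -0.006], "rotation": [0, 0, 0]},
    {"translation": [0, 0, -0.008], "rotation": [0, 0, 0]},
    {"translation": [0, 0, -0.01], "rotation": [0, 0, 0]},
    {"translation": [0, 0, -0.012], "rotation": [0, 0, 0]},
    {"translation": [0, 0, -0.013], "rotation": [0, 0, 0]},
    {"translation": [0, 0, -0.014], "rotation": [0, 0, 0]},
    {"translation": [0, 0, -0.014], "rotation": [0, 0, 0]},
    {"translation": [0, 0, -0.014], "rotation": [0, 0, 0]},
  ],
)

```text
t: 10.45
eef_pos: [0.5644, 0.0516, 0.1154]
ee_rot: [3.142, -0.0, -1.684]
force: [0.4, -0.3, -0.2]
width: 0.0004
gripper_force: 0.0
```

>>> apply_moves(
  steps=[
    {"translation": [0, 0, -0.002], "rotation": [0, 0, 0]},
    {"translation": [0, 0, -0.004], "rotation": [0, 0, 0]},
    {"translation": [0, 0, -0.006], "rotation": [0, 0, 0]},
    {"translation": [0, 0, -0.008], "rotation": [0, 0, 0]},
    {"translation": [0, 0, -0.01], "rotation": [0, 0, 0]},
    {"translation": [0, 0, -0.012], "rotation": [0, 0, 0]},
    {"translation": [0, 0, -0.013], "rotation": [0, 0, 0]},
    {"translation": [0, 0, -0.014], "rotation": [0, 0, 0]},
    {"translation": [0, 0, -0.014], "rotation": [0, 0, 0]},
    {"translation": [0, 0, -0.014], "rotation": [0, 0, 0]},
  ],
)

```text
t: 11.28
eef_pos: [0.5644, 0.0516, 0.1119]
ee_rot: [3.142, -0.0, -1.684]
force: [0.9, 0.1, 0.5]
width: 0.0005
gripper_force: 0.0
```

>>> apply_moves(
  steps=[
    {"translation": [0, 0, -0.002], "rotation": [0, 0, 0]},
    {"translation": [0, 0, -0.004], "rotation": [0, 0, 0]},
    {"translation": [0, 0, -0.006], "rotation": [0, 0, 0]},
    {"translation": [0, 0, -0.008], "rotation": [0, 0, 0]},
    {"translation": [0, 0, -0.01], "rotation": [0, 0, 0]},
    {"translation": [0, 0, -0.012], "rotation": [0, 0, 0]},
    {"translation": [0, 0, -0.013], "rotation": [0, 0, 0]},
    {"translation": [0, 0, -0.014], "rotation": [0, 0, 0]},
    {"translation": [0, 0, -0.014], "rotation": [0, 0, 0]},
    {"translation": [0, 0, -0.014], "rotation": [0, 0, 0]},
  ],
)

```text
t: 12.12
eef_pos: [0.5644, 0.0516, 0.1084]
ee_rot: [3.142, -0.0, -1.684]
force: [-0.2, 1.3, 0.2]
width: 0.0003
gripper_force: 0.0
```

```bash
python3 - <<'E'
from h import *
s=get_state();print(s['eef_pos'],s['force'])
a=cv2.imread('pics/side0.png');i=grab_frame('side')
A=cv2.resize(a[190:240,295:355],None,fx=6.5,fy=6.5,interpolation=cv2.INTER_CUBIC);B=cv2.resize(i[190:240,295:355],None,fx=6.5,fy=6.5,interpolation=cv2.INTER_CUBIC)
cv2.imwrite('pics/m8.png',np.hstack([A,B]))
d=cv2.absdiff(a,i).max(2)[190:232,300:346]; print('\n'.join(''.join('#' if v>25 else '.' for v in r) for r in d))
E
```

```text
[0.5643849  0.05158655 0.10835658] [-0.22519425  1.27952381  0.23645404]
###########################################...
...####################.#################.....
....###################...##############......
......###################.##############.....#
.......##################################....#
.........#####################################
..........##..################################
..............################################
..............####################.###########
................#################.....########
................################.......#######
...............###################.....#######
...............####################....#######
...............######################.########
...............###############################
...............###############################
...............#################..############
................###############....###########
..................#############......#########
...................###########........####..##
...................##########...........##...#
.....................#######............
[... 246 characters left out ...]
.....................................#####
..........................................#.##
..........................................#...
..............................................
..............................................
..............................................
..............................................
..............................................
..............................................
..............................................
..............................................
..............................................
..............................................
..............................................
..............................................
```

>>> apply_moves(
  steps=[
    {"translation": [0, 0, -0.005], "rotation": [0, 0, 0]},
    {"translation": [0, 0, -0.01], "rotation": [0, 0, 0]},
    {"translation": [0, 0, -0.015], "rotation": [0, 0, 0]},
    {"translation": [0, 0, -0.02], "rotation": [0, 0, 0]},
    {"translation": [0, 0, -0.025], "rotation": [0, 0, 0]},
    {"translation": [0, 0, -0.029], "rotation": [0, 0, 0]},
    {"translation": [0, 0, -0.032], "rotation": [0, 0, 0]},
    {"translation": [0, 0, -0.034], "rotation": [0, 0, 0]},
    {"translation": [0, 0, -0.036], "rotation": [0, 0, 0]},
    {"translation": [0, 0, -0.036], "rotation": [0, 0, 0]},
  ],
)

```text
t: 13.0
eef_pos: [0.5643, 0.0516, 0.0993]
ee_rot: [3.142, -0.0, -1.684]
force: [-0.0, -0.2, 0.2]
width: 0.0008
gripper_force: 0.0
```

```bash
python3 - <<'E'
from h import *
s=get_state();print(s['eef_pos'],s['force'])
a=cv2.imread('pics/side0.png');i=grab_frame('side')
d=cv2.absdiff(a,i).max(2)[198:232,306:346]; print('\n'.join(''.join('#' if v>25 else '.' for v in r) for r in d))
E
```

```text
[0.56434145 0.05160564 0.09929524] [-0.00785553 -0.16761535  0.17547003]
...####.################################
.....#..################################
........################################
........################################
.........#################......########
.........#################.......#######
.........###################....########
.........###.################...########
.........######################.########
.........###############################
.........################.##############
.........################...############
..........###############....###########
............#############......#########
.............##########.........########
..............########............####.#
.................####..............####.
..................##...............#####
...................................#####
...................................#####
...................................#####
...................................##.##
...................................#####
....................................###.
.....................................#..
........................................
........................................
........................................
........................................
........................................
........................................
........................................
........................................
........................................
```

>>> apply_moves(
  steps=[
    {"translation": [0, 0, -0.002], "rotation": [0, 0, 0]},
    {"translation": [0, 0, -0.004], "rotation": [0, 0, 0]},
    {"translation": [0, 0, -0.006], "rotation": [0, 0, 0]},
    {"translation": [0, 0, -0.008], "rotation": [0, 0, 0]},
    {"translation": [0, 0, -0.01], "rotation": [0, 0, 0]},
    {"translation": [0, 0, -0.012], "rotation": [0, 0, 0]},
    {"translation": [0, 0, -0.014], "rotation": [0, 0, 0]},
    {"translation": [0, 0, -0.016], "rotation": [0, 0, 0]},
    {"translation": [0, 0, -0.016], "rotation": [0, 0, 0]},
    {"translation": [0, 0, -0.016], "rotation": [0, 0, 0]},
  ],
)

```text
t: 13.88
eef_pos: [0.5643, 0.0516, 0.0953]
ee_rot: [3.142, -0.0, -1.684]
force: [0.2, 0.4, -0.2]
width: 0.0004
gripper_force: 0.0
```

>>> apply_moves(
  steps=[
    {"translation": [0, 0, -0.001], "rotation": [0, 0, 0]},
    {"translation": [0, 0, -0.002], "rotation": [0, 0, 0]},
    {"translation": [0, 0, -0.004], "rotation": [0, 0, 0]},
    {"translation": [0, 0, -0.006], "rotation": [0, 0, 0]},
    {"translation": [0, 0, -0.007], "rotation": [0, 0, 0]},
    {"translation": [0, 0, -0.008], "rotation": [0, 0, 0]},
    {"translation": [0, 0, -0.009], "rotation": [0, 0, 0]},
    {"translation": [0, 0, -0.01], "rotation": [0, 0, 0]},
    {"translation": [0, 0, -0.012], "rotation": [0, 0, 0]},
    {"translation": [0, 0, -0.012], "rotation": [0, 0, 0]},
  ],
)

```text
t: 14.72
eef_pos: [0.5643, 0.0516, 0.0923]
ee_rot: [3.141, -0.0, -1.684]
force: [0.1, -0.3, -0.9]
width: 0.0002
gripper_force: 0.0
```

>>> apply_moves(
  steps=[
    {"translation": [0, 0, -0.001], "rotation": [0, 0, 0]},
    {"translation": [0, 0, -0.002], "rotation": [0, 0, 0]},
    {"translation": [0, 0, -0.004], "rotation": [0, 0, 0]},
    {"translation": [0, 0, -0.006], "rotation": [0, 0, 0]},
    {"translation": [0, 0, -0.007], "rotation": [0, 0, 0]},
    {"translation": [0, 0, -0.008], "rotation": [0, 0, 0]},
    {"translation": [0, 0, -0.009], "rotation": [0, 0, 0]},
    {"translation": [0, 0, -0.01], "rotation": [0, 0, 0]},
    {"translation": [0, 0, -0.012], "rotation": [0, 0, 0]},
    {"translation": [0, 0, -0.012], "rotation": [0, 0, 0]},
  ],
)

```text
t: 15.55
eef_pos: [0.5645, 0.0516, 0.092]
ee_rot: [-3.14, 0.0, -1.683]
force: [-8.9, 1.0, 21.6]
width: 0.0004
gripper_force: 10.8
```

```bash
python3 - <<'E'
from h import *
s=get_state();print(s['eef_pos'],s['force'])
a=cv2.imread('pics/side0.png');i=grab_frame('side')
d=cv2.absdiff(a,i).max(2)[198:232,306:346]; print('\n'.join(''.join('#' if v>25 else '.' for v in r) for r in d))
E
```

```text
[0.56453191 0.05160083 0.09198948] [-8.89469688  0.97216817 21.57258496]
#################################.......
###################################...##
...####.############################..##
.....#..################################
.......#################################
.......#################################
.........#################.....#########
.........#################......########
.........##################.....########
.........###.################...########
.........#####################..########
.........###############################
.........###############################
.........################..#############
...........##############....###########
............############......##########
.............##########.........########
..............########...........#######
.................####..............#####
..................###..............#####
...................................#####
...................................##.##
...................................#.###
.....................................###
...................................#####
...................................####.
....................................##..
........................................
........................................
........................................
........................................
........................................
........................................
........................................
```

Contact came at a reading of 0.092 with 21.6 N and no give, so the middle bolt is tight. It also shows the true tip height is about the reading plus 0.038. Next is head 3.

>>> apply_moves(
  steps=[
    {"translation": [0, 0, 0.08], "rotation": [0, 0, 0]},
    {"translation": [-0.01, -0.08, 0.08], "rotation": [0, 0, 0]},
    {"translation": [-0.02, -0.2, 0.08], "rotation": [0, 0, 0]},
    {"translation": [-0.035, -0.32, 0.08], "rotation": [0, 0, 0]},
    {"translation": [-0.05, -0.42, 0.08], "rotation": [0, 0, 0]},
    {"translation": [-0.055, -0.477, 0.08], "rotation": [0, 0, 0]},
    {"translation": [-0.055, -0.477, 0.06], "rotation": [0, 0, 0]},
    {"translation": [-0.055, -0.477, 0.035], "rotation": [0, 0, 0]},
    {"translation": [-0.055, -0.477, 0.022], "rotation": [0, 0, 0]},
    {"translation": [-0.055, -0.477, 0.018], "rotation": [0, 0, 0]},
  ],
)

```text
t: 16.43
eef_pos: [0.5501, -0.067, 0.0928]
ee_rot: [3.14, -0.0, -1.683]
force: [1.0, -0.2, 0.2]
width: 0.0002
gripper_force: 0.0
```

>>> apply_moves(
  steps=[
    {"translation": [0, 0, -0.002], "rotation": [0, 0, 0]},
    {"translation": [0, 0, -0.004], "rotation": [0, 0, 0]},
    {"translation": [0, 0, -0.006], "rotation": [0, 0, 0]},
    {"translation": [0, 0, -0.008], "rotation": [0, 0, 0]},
    {"translation": [0, 0, -0.01], "rotation": [0, 0, 0]},
    {"translation": [0, 0, -0.012], "rotation": [0, 0, 0]},
    {"translation": [0, 0, -0.014], "rotation": [0, 0, 0]},
    {"translation": [0, 0, -0.014], "rotation": [0, 0, 0]},
    {"translation": [0, 0, -0.014], "rotation": [0, 0, 0]},
    {"translation": [0, 0, -0.014], "rotation": [0, 0, 0]},
  ],
)

```text
t: 17.27
eef_pos: [0.5509, -0.0673, 0.092]
ee_rot: [-3.14, 0.0, -1.683]
force: [-5.4, 4.0, 13.1]
width: 0.0003
gripper_force: 6.4
```

Head 3 held 13 N at the same height, so it is tight too. Next is head 1.

>>> apply_moves(
  steps=[
    {"translation": [0, 0, 0.08], "rotation": [0, 0, 0]},
    {"translation": [0.01, 0.1, 0.08], "rotation": [0, 0, 0]},
    {"translation": [0.03, 0.26, 0.08], "rotation": [0, 0, 0]},
    {"translation": [0.048, 0.42, 0.08], "rotation": [0, 0, 0]},
    {"translation": [0.066, 0.58, 0.08], "rotation": [0, 0, 0]},
    {"translation": [0.084, 0.74, 0.08], "rotation": [0, 0, 0]},
    {"translation": [0.1, 0.88, 0.08], "rotation": [0, 0, 0]},
    {"translation": [0.108, 0.954, 0.07], "rotation": [0, 0, 0]},
    {"translation": [0.108, 0.954, 0.05], "rotation": [0, 0, 0]},
    {"translation": [0.108, 0.954, 0.03], "rotation": [0, 0, 0]},
  ],
)

```text
t: 18.1
eef_pos: [0.5775, 0.172, 0.0974]
ee_rot: [3.141, -0.0, -1.682]
force: [0.3, 0.0, -0.3]
width: 0.0004
gripper_force: 0.0
```

>>> apply_moves(
  steps=[
    {"translation": [0, 0, -0.01], "rotation": [0, 0, 0]},
    {"translation": [0, 0, -0.016], "rotation": [0, 0, 0]},
    {"translation": [0, 0, -0.02], "rotation": [0, 0, 0]},
    {"translation": [0, 0, -0.023], "rotation": [0, 0, 0]},
    {"translation": [0, 0, -0.026], "rotation": [0, 0, 0]},
    {"translation": [0, 0, -0.028], "rotation": [0, 0, 0]},
    {"translation": [0, 0, -0.03], "rotation": [0, 0, 0]},
    {"translation": [0, 0, -0.032], "rotation": [0, 0, 0]},
    {"translation": [0, 0, -0.032], "rotation": [0, 0, 0]},
    {"translation": [0, 0, -0.032], "rotation": [0, 0, 0]},
  ],
)

```text
t: 18.93
eef_pos: [0.5778, 0.1708, 0.09]
ee_rot: [-3.141, 0.0, -1.684]
force: [0.3, -2.6, 2.3]
width: 0.0007
gripper_force: 1.3
```

>>> apply_moves(
  steps=[
    {"translation": [0, 0, -0.003], "rotation": [0, 0, 0]},
    {"translation": [0, 0, -0.006], "rotation": [0, 0, 0]},
    {"translation": [0, 0, -0.009], "rotation": [0, 0, 0]},
    {"translation": [0, 0, -0.012], "rotation": [0, 0, 0]},
    {"translation": [0, 0, -0.015], "rotation": [0, 0, 0]},
    {"translation": [0, 0, -0.017], "rotation": [0, 0, 0]},
    {"translation": [0, 0, -0.019], "rotation": [0, 0, 0]},
    {"translation": [0, 0, -0.021], "rotation": [0, 0, 0]},
    {"translation": [0, 0, -0.021], "rotation": [0, 0, 0]},
    {"translation": [0, 0, -0.021], "rotation": [0, 0, 0]},
  ],
)

```text
t: 19.77
eef_pos: [0.5779, 0.171, 0.0861]
ee_rot: [-3.14, 0.0, -1.683]
force: [-3.6, -3.1, 13.6]
width: 0.0007
gripper_force: 6.5
```

The tip sank from 0.092 to 0.086, which is 6 mm and then a stop, so bolt 1 is the loose one. Now I go over bar 1 with the jaw about 33 mm open.

>>> apply_moves(
  steps=[
    {"translation": [0, 0, 0.06], "rotation": [0, 0, 0]},
    {"translation": [0, 0, 0.14], "rotation": [0, 0, 0]},
    {"translation": [-0.06, 0.007, 0.14], "rotation": [0, 0, 0]},
    {"translation": [-0.14, 0.016, 0.14], "rotation": [0, 0, 0]},
    {"translation": [-0.22, 0.025, 0.14], "rotation": [0, 0, 0]},
    {"translation": [-0.3, 0.034, 0.14], "rotation": [0, 0, 0]},
    {"translation": [-0.338, 0.039, 0.14], "rotation": [0, 0, 0]},
    {"translation": [-0.338, 0.039, 0.14], "rotation": [0, 0, 0]},
    {"translation": [-0.338, 0.039, 0.14], "rotation": [0, 0, 0]},
    {"translation": [-0.338, 0.039, 0.14], "rotation": [0, 0, 0]},
  ],
  jaw=0.25,
)

```text
t: 20.6
eef_pos: [0.4937, 0.181, 0.1196]
ee_rot: [-3.141, 0.0, -1.683]
force: [-0.4, -0.3, 0.3]
width: 0.0329
gripper_force: 0.0
```

```bash
python3 - <<'E'
from h import *
s=get_state();print(s['eef_pos'],s['force'],s['width'])
p=s['eef_pos']+[0,0,.038]
a=grab_frame('side')[180:310,240:370];b=grab_frame('top')[180:290,220:300]
A=cv2.resize(a,None,fx=4,fy=4,interpolation=cv2.INTER_CUBIC);B=cv2.resize(b,None,fx=3,fy=3,interpolation=cv2.INTER_CUBIC)
X=np.array([.9937,-.1125,0])
print([((proj('side',p+k*X)-[240,180])*4).round() for k in(-.0165,0,.0165)], ((proj('side',[.4934,.1805,.109])-[240,180])*4))
m=np.zeros((520,800,3),np.uint8);m[:520,:520]=A;m[:330,520:760]=B
cv2.imwrite('pics/m9.png',m)
E
```

```text
[0.49374522 0.18099177 0.11963146] [-0.38534178 -0.29718412  0.32435256] 0.032937976748485066
[array([325., 328.]), array([301., 309.]), array([278., 291.])] [300.90018681 358.54182446]
```

View pics/m9.png

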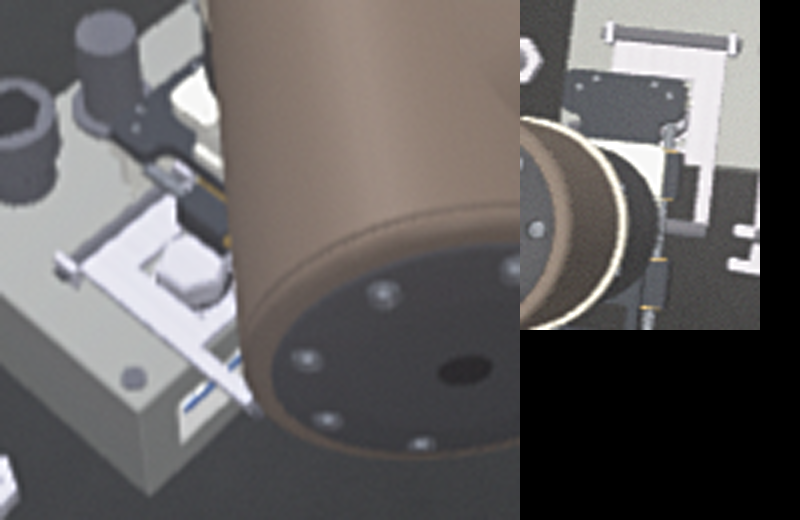

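The arm hides the fingertips in the side view. The top crop shows the two carriages (rows ~175 and ~285) centred on the bar (row ~228), so I descend.

>>> apply_moves(
  steps=[
    {"translation": [0, 0, -0.06], "rotation": [0, 0, 0]},
    {"translation": [0, 0, -0.1], "rotation": [0, 0, 0]},
    {"translation": [0, 0, -0.13], "rotation": [0, 0, 0]},
    {"translation": [0, 0, -0.16], "rotation": [0, 0, 0]},
    {"translation": [0, 0, -0.18], "rotation": [0, 0, 0]},
    {"translation": [0, 0, -0.2], "rotation": [0, 0, 0]},
    {"translation": [0, 0, -0.22], "rotation": [0, 0, 0]},
    {"translation": [0, 0, -0.24], "rotation": [0, 0, 0]},
    {"translation": [0, 0, -0.26], "rotation": [0, 0, 0]},
    {"translation": [0, 0, -0.27], "rotation": [0, 0, 0]},
  ],
)

```text
t: 21.53
eef_pos: [0.4929, 0.1805, 0.0515]
ee_rot: [3.141, -0.0, -1.684]
force: [0.3, -0.2, -0.3]
width: 0.0331
gripper_force: 0.0
```

>>> apply_moves(
  steps=[
    {"translation": [0, 0, 0], "rotation": [0, 0, 0]},
    {"translation": [0, 0, 0], "rotation": [0, 0, 0]},
    {"translation": [0, 0, 0], "rotation": [0, 0, 0]},
    {"translation": [0, 0, 0], "rotation": [0, 0, 0]},
    {"translation": [0, 0, 0], "rotation": [0, 0, 0]},
    {"translation": [0, 0, 0], "rotation": [0, 0, 0]},
    {"translation": [0, 0, 0], "rotation": [0, 0, 0]},
    {"translation": [0, 0, 0], "rotation": [0, 0, 0]},
    {"translation": [0, 0, 0], "rotation": [0, 0, 0]},
    {"translation": [0, 0, 0], "rotation": [0, 0, 0]},
  ],
  jaw=1,
  newtons=25,
)

```text
t: 22.37
eef_pos: [0.4935, 0.1808, 0.0524]
ee_rot: [-3.141, 0.0, -1.683]
force: [3.2, -0.3, 2.7]
width: 0.0113
gripper_force: 25.0
```

The jaw stopped at 11.3 mm with 25 N, so it is holding the 12 mm bar. I lift it along the arc, first to 30 degrees.

>>> apply_moves(
  steps=[
    {"translation": [0.001, 0, 0.029], "rotation": [0, 0, 0]},
    {"translation": [0.003, 0, 0.058], "rotation": [0, 0, 0]},
    {"translation": [0.007, -0.001, 0.088], "rotation": [0, 0, 0]},
    {"translation": [0.012, -0.001, 0.116], "rotation": [0, 0, 0]},
    {"translation": [0.019, -0.002, 0.145], "rotation": [0, 0, 0]},
    {"translation": [0.027, -0.003, 0.173], "rotation": [0, 0, 0]},
    {"translation": [0.037, -0.004, 0.201], "rotation": [0, 0, 0]},
    {"translation": [0.048, -0.005, 0.228], "rotation": [0, 0, 0]},
    {"translation": [0.061, -0.007, 0.254], "rotation": [0, 0, 0]},
    {"translation": [0.075, -0.008, 0.28], "rotation": [0, 0, 0]},
  ],
)

```text
t: 23.2
eef_pos: [0.5129, 0.1784, 0.1218]
ee_rot: [-3.141, -0.0, -1.684]
force: [13.4, -3.2, -12.2]
width: 0.0111
gripper_force: 25.0
```

>>> apply_moves(
  steps=[
    {"translation": [0.018, -0.002, 0.023], "rotation": [0, 0, 0]},
    {"translation": [0.037, -0.004, 0.046], "rotation": [0, 0, 0]},
    {"translation": [0.055, -0.006, 0.068], "rotation": [0, 0, 0]},
    {"translation": [0.073, -0.008, 0.091], "rotation": [0, 0, 0]},
    {"translation": [0.092, -0.01, 0.112], "rotation": [0, 0, 0]},
    {"translation": [0.113, -0.013, 0.132], "rotation": [0, 0, 0]},
    {"translation": [0.136, -0.015, 0.15], "rotation": [0, 0, 0]},
    {"translation": [0.158, -0.018, 0.168], "rotation": [0, 0, 0]},
    {"translation": [0.182, -0.021, 0.185], "rotation": [0, 0, 0]},
    {"translation": [0.207, -0.023, 0.2], "rotation": [0, 0, 0]},
  ],
)

```text
t: 24.03
eef_pos: [0.5628, 0.1724, 0.1734]
ee_rot: [3.14, -0.001, -1.683]
force: [-6.5, -0.6, 4.7]
width: 0.0111
gripper_force: 25.0
```

>>> apply_moves(
  steps=[
    {"translation": [0.016, -0.002, 0.011], "rotation": [0, 0, 0]},
    {"translation": [0.033, -0.004, 0.021], "rotation": [0, 0, 0]},
    {"translation": [0.05, -0.006, 0.03], "rotation": [0, 0, 0]},
    {"translation": [0.067, -0.008, 0.039], "rotation": [0, 0, 0]},
    {"translation": [0.086, -0.01, 0.046], "rotation": [0, 0, 0]},
    {"translation": [0.104, -0.012, 0.053], "rotation": [0, 0, 0]},
    {"translation": [0.123, -0.014, 0.058], "rotation": [0, 0, 0]},
    {"translation": [0.123, -0.014, 0.058], "rotation": [0, 0, 0]},
    {"translation": [0.123, -0.014, 0.058], "rotation": [0, 0, 0]},
    {"translation": [0.123, -0.014, 0.058], "rotation": [0, 0, 0]},
  ],
)

```text
t: 24.87
eef_pos: [0.595, 0.1687, 0.187]
ee_rot: [-3.141, -0.001, -1.684]
force: [-2.9, -3.8, 5.4]
width: 0.0114
gripper_force: 25.0
```

```bash
python3 - <<'E'
from h import *
s=get_state();p=s['eef_pos'];print(s['t'],p,s['force'],s['width'],s['gripper_force'])
a=cv2.imread('pics/top0.png');i=grab_frame('top')
d=cv2.absdiff(a,i).max(2)[205:285:2,225:420:2]; print('\n'.join(''.join('#' if v>25 else '.' for v in r) for r in d))
# bar 1 visible end expected pixels
X=np.array([.9937,-.1125,0]);Y=np.array([.1125,.9937,0])
b=p+[0,0,.038+.0188]; print(b,[proj('top',b+k*Y).round() for k in(-.04,.04)])
for k in(-.038,): u=proj('top',b+k*Y).round().astype(int); print(i[u[1]-4:u[1]+5,u[0]-3:u[0]+4].mean(2).round())
E
```

```text
24.8667 [0.59500082 0.16869207 0.18701198] [-2.93454592 -3.81297572  5.43907609] 0.01139186903188057 25.000539422035217
.....###.#######################..................................................................
.....##########################...................................................................
...#####################...####...................................................................
########################...####...................................................................
###.####################...####...................................................................
#...####################.######...................................................................
....####################..#####...................................................................
...#####################..#####...................................................................
....###.....###################...................................................................
....##......##########....#####..........................................................
[... 2700 characters left out ...]
.................................................................................
..................................................................................................
..................................................................................................
[0.59500082 0.16869207 0.24381198] [array([278., 204.]), array([238., 200.])]
[[243. 240. 241. 238. 225. 218. 219.]
 [222. 224. 227. 232. 218. 221. 218.]
 [141. 135. 135. 136. 139. 149. 147.]
 [135. 134. 136. 131. 129. 130. 126.]
 [138. 138. 138. 137. 136. 122. 130.]
 [133. 138. 142. 141. 129. 120. 158.]
 [111. 114. 116. 113. 116. 130. 189.]
 [128. 121. 124. 116. 111. 140. 198.]
 [219. 207. 202. 202. 200. 198. 203.]]
```

The bar shows as a grey band at the predicted pixel, about 74 degrees open, and the other plates and the spanner are unchanged. The grip is firm and the forces are low, so I hand it in.

```bash
python3 -c "
from station import *
print(job_done())"
```

```text
the job is handed in; nothing more can be done
None
```

The left bolt is the loose one: it sank 6 mm when tapped, while the other two held. Its locking plate is held up at about 74° and the job is handed in at about 25 s of the 48 s allowed; no result came back.

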